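# Change the snap press over to the next die

## Robot

A 7-joint arm with a two-finger parallel gripper is mounted at the origin on the work surface. World frame = base frame: x ahead of the robot, y to its left, z up, the work surface at z = 0. Lengths are in mm, angles in rad, forces in N, time in s.
With the tool pointing down it reaches from about 425 to 875 mm from the base axis. Payload 9.9 kg.
Tool frame: the origin (TCP) lies midway between the tips of the shut fingers; the grasp point (between the pads) lies 19 mm behind it (r.grip_point_offset is the distance from the TCP to the grasp point, in mm); y points along the fingers, z is the direction in which the jaws open and shut, and the axes are right-handed (so a half turn about y gives the same grasp; the last joint's range is limited). The gripper opens to 85 mm and grips with 20 to 120 N. Pads are 22 mm wide; open, the fingers measure 114 mm over their backs; the gripper's body (76 mm by 85 mm) begins 54 mm behind the grasp point. The pads swing forward as they close: fully open they stand 13 mm farther back than shut.
Start: joints at [1.221, 0.576, 0.025, 1.437, -0.015, 1.129, -0.057], TCP at [177.314, -651.298, 231.289] pointing down, gripper open.
Joint ranges: [-2.76, 2.76], [-0.34, 2.15], [-1.52, 1.57], [0.19, 2.46], [-1.09, 4.23], [0.17, 1.99], [-2.82, 2.82]. Speed limits (rad/s): [2.22, 2.22, 3.01, 3.01, 3.14, 3.14, 3.14].

## Interface

Orientations are given as a unit quaternion [w, x, y, z].
In Python, from workcell import r gives the robot as it stands.
- The arm moves only by the tool servo_tool, never from a script. Its argument "targets" is a list of rows, each an object with "slide": the shift along the tool's x, y, z in m, a list of three; "yaw": the turn about the tool's y in rad; "gripper": the closure, from 0 (fully open) to 1 (shut). A call has 1 to 20 rows; each row shifts and turns the commanded pose from where the row before left it, along the tool's axes as they then stand; what a row does not reach is not made up. A row lasts 1/10 s, in which the tool goes at most 50 mm and 8.59 degrees, less where a joint would pass 70% of its speed; a pose out of reach is approached as far as the arm can. A call is refused whole if a number of a shift passes 0.05 or a number of a turn 0.15, either way. A call with a gripper value outside its range is refused whole. The fingers move at their own pace and stop on an object; "grip_force" is the grip in N (left out, the last holds). Time passes only in rows, so rows that do not move let the fingers close. It gives the time, the measured TCP pose, the force and the opening at its end, in the units of the state.
- r.state(): the state, without advancing time (a new reading comes with each control period).
- r.capture(name): name is "side" or "top" or "wrist"; returns the picture (420x560x3 uint8, red, green, blue); there is no depth.
- r.camera_model(name): a dict with "K" (3x3 intrinsics, pixels), "position" and "rotation" of the camera in the world; the wrist camera has in their place "T_tool_cam" (4x4, takes a point from camera to tool coordinates, whose origin is the TCP and whose axes are the tool frame's). Camera axes: x right, y down, z forward; pixel columns grow to the right and rows downward; lengths in mm; the calibration is good to about 2 mm. A picture is of the moment at which its call begins: read the wrist's pose just before it. camera_model takes no time and is no camera call.
- r.job_done(): hands the job in, once; it reports no verdict.
The state is a dict: "time": time; "joint_positions": joint angles; "joint_vel": joint speeds; "effort": joint torques, N m; "position": TCP position; "eef_rot": TCP orientation; "wrist_force": force on the tool from outside, world axes, zero at the start; "ft_torque": the same for the moment, N m; "finger_gap": finger opening in mm.
Only numpy, scipy, OpenCV 4.12 (cv2) and the standard library are available. Lean on these libraries where they do the work, as an engineer would, in place of code of your own. Each camera call takes 0.05 s, during which the arm holds its last target. There are 200 camera calls.

## Task

One coloured setting die stands ready on the black spot in front of the snap press: turn the press's dial to the click position at the mark of that die's colour, and leave that die standing where it is. Put the other two dies away, each in the bin of its own colour, and do not disturb the tape roll, the bottle or the hammer.

Things in the scene. Friction and masses are not known exactly. Their poses are not given: they have to be found in the camera images.
- dial (a joint): selector dial of the press: radians, growing clockwise as seen facing the panel. It clicks into rest every 40 degrees (0.698 rad): 0, 0.698, 1.396 are small white idle marks, 2.094 the red, 2.793 the yellow, 3.491 the blue mark; end stops 0.1 beyond the first and last. About 0.2 N m to leave a click. Starts at the first or second white mark
- dial_grip (a point): where to grip the dial, on its axis: a black bar 50 mm long, 14 mm thick, 33 mm high on a round 54 mm skirt; a white line on the half that points to the mark. Point is 9 mm below the bar's top, 38 mm out from the panel. z: the dial's axis, out of the panel, leaning 30 degrees from vertical to the press's front; x: along the bar, pointing; pinch it along y
- mark_red (a point): the red spot (17 mm disc) on the panel, 51 mm from the dial's axis; this point is on the panel's surface, z out of the panel
- mark_yellow (a point): the yellow spot (17 mm disc) on the panel, 51 mm from the dial's axis; this point is on the panel's surface, z out of the panel
- mark_blue (a point): the blue spot (17 mm disc) on the panel, 51 mm from the dial's axis; this point is on the panel's surface, z out of the panel
- press: blue bench snap press, fixed. Origin on the table; x to its back (its front faces the robot, turned to the robot's right side), y to its left. Left part: console with a sloping grey panel, 150 x 150 mm, centre at x -5, y 75, height 88 mm, lower edge 50, upper edge 126 mm high. A narrow column and head, 185 mm high, stand at x -5 to 105, y -155 to -105 mm
- ready (a point): the ready spot: a black disc with a white edge, 52 mm across, flat on the green mat in front of the press, at x -110, y -70 mm in its frame; centre, at table height. One of the three dies stands on it at the start
- die_red: setting die: upright round rod 20 mm thick (cap 21 mm), 52 mm tall, lower 22 mm bare steel, upper 30 mm red plastic. About 70 g. Origin in the centre of its foot, z along it. It stands on the table, either on the ready spot or loose on the mat
- die_yellow: setting die: upright round rod 20 mm thick (cap 21 mm), 52 mm tall, lower 22 mm bare steel, upper 30 mm yellow plastic. About 70 g. Origin in the centre of its foot, z along it. It stands on the table, either on the ready spot or loose on the mat
- die_blue: setting die: upright round rod 20 mm thick (cap 21 mm), 52 mm tall, lower 22 mm bare steel, upper 30 mm blue plastic. About 70 g. Origin in the centre of its foot, z along it. It stands on the table, either on the ready spot or loose on the mat
- die_red_mid (a point): mid-height of the red die, 26 mm above its foot
- die_yellow_mid (a point): mid-height of the yellow die, 26 mm above its foot
- die_blue_mid (a point): mid-height of the blue die, 26 mm above its foot
- bin_red: red open bin, 88 x 88 mm outside, 35 mm high, walls 4 mm, floor 4 to 5 mm, fixed. Origin under its centre, at table height; sides along its x and y
- bin_yellow: yellow open bin, 88 x 88 mm outside, 35 mm high, walls 4 mm, floor 4 to 5 mm, fixed. Origin under its centre, at table height; sides along its x and y
- bin_blue: blue open bin, 88 x 88 mm outside, 35 mm high, walls 4 mm, floor 4 to 5 mm, fixed. Origin under its centre, at table height; sides along its x and y
- tape_roll: bystander: roll of masking tape lying flat, 90 mm across, 24 mm high; origin under its centre
- bottle: bystander: blue bottle, 60 mm thick, 150 mm high, standing; origin under its centre
- hammer: bystander: hammer lying on the mat, about 260 mm long along its x axis
There are look-alikes about, which are no part of the job. There is more than one size of the die_blue; the job needs the smaller. Of the things that look like the die_red, take the one that is farthest from the robot's base at the start.

How it is judged (in metres and radians):
At the end, for the whole second after the job is handed in: The die that stood on the ready spot still stands there upright, moved less than 15 mm; the dial rests within 0.12 rad of the mark of that die's colour; each of the other two dies lies or stands in the bin of its own colour (its middle inside the walls and not above 36 mm over the table), at rest (((horizontal distance between die_red and ready below 0.03 m and distance of die_red from where it was at the start of the episode below 0.015 m and angle between die_red's own z axis and vertical below 0.15 rad and value of joint dial between 1.9744 and 2.2144 rad and velocity of joint dial between -0.1 and 0.1 rad/s and x of die_yellow_mid in the frame of bin_yellow between -0.041 and 0.041 m and y of die_yellow_mid in the frame of bin_yellow between -0.041 and 0.041 m and z of die_yellow_mid in the frame of bin_yellow between 0 and 0.036 m and linear speed of each of die_yellow, die_blue below 0.03 m/s and x of die_blue_mid in the frame of bin_blue between -0.041 and 0.041 m and y of die_blue_mid in the frame of bin_blue between -0.041 and 0.041 m and z of die_blue_mid in the frame of bin_blue between 0 and 0.036 m) or (horizontal distance between die_yellow and ready below 0.03 m and distance of die_yellow from where it was at the start of the episode below 0.015 m and angle between die_yellow's own z axis and vertical below 0.15 rad and value of joint dial between 2.67253 and 2.91253 rad and velocity of joint dial between -0.1 and 0.1 rad/s and x of die_red_mid in the frame of bin_red between -0.041 and 0.041 m and y of die_red_mid in the frame of bin_red between -0.041 and 0.041 m and z of die_red_mid in the frame of bin_red between 0 and 0.036 m and linear speed of each of die_red, die_blue below 0.03 m/s and x of die_blue_mid in the frame of bin_blue between -0.041 and 0.041 m and y of die_blue_mid in the frame of bin_blue between -0.041 and 0.041 m and z of die_blue_mid in the frame of bin_blue between 0 and 0.036 m) or (horizontal distance between die_blue and ready below 0.03 m and distance of die_blue from where it was at the start of the episode below 0.015 m and angle between die_blue's own z axis and vertical below 0.15 rad and value of joint dial between 3.37066 and 3.61066 rad and velocity of joint dial between -0.1 and 0.1 rad/s and x of die_red_mid in the frame of bin_red between -0.041 and 0.041 m and y of die_red_mid in the frame of bin_red between -0.041 and 0.041 m and z of die_red_mid in the frame of bin_red between 0 and 0.036 m and linear speed of each of die_red, die_yellow below 0.03 m/s and x of die_yellow_mid in the frame of bin_yellow between -0.041 and 0.041 m and y of die_yellow_mid in the frame of bin_yellow between -0.041 and 0.041 m and z of die_yellow_mid in the frame of bin_yellow between 0 and 0.036 m))); the robot touches nothing.
It fails at once if the tape roll is moved more than 20 mm (distance of tape_roll from where it was at the start of the episode above 0.02 m).
It fails at once if the bottle is moved more than 20 mm (distance of bottle from where it was at the start of the episode above 0.02 m).
It fails at once if the hammer is moved more than 20 mm (distance of hammer from where it was at the start of the episode above 0.02 m).
It also fails if it takes over 72 s, if anything falls off the work surface, if the arm or the gripper's body presses on something with over 40 N, if the wrist force passes 120 N, or if a joint passes its speed limit or range.

## Working session

There is one attempt and no reset: what is moved stays moved. The work goes in short steps, Python scripts to look and compute and a tool call to move; the robot and the scene stay as the last step left them, time stands still between calls to the robot, and variables do not carry over. Pictures are saved under pics/ and viewed, about 8 in all and at most 12, crops included, and the job is handed in when it is done.

Besides the shell and the picture viewer there is one more tool, called after "Call:" by a JSON object that holds its "name" and its "arguments", one argument or row to a line. servo_tool: Moves the arm, as the interface text tells. Its arguments: {"type":"object","properties":{"targets":{"type":"array","items":{"type":"object","properties":{"slide":{"type":"array","items":{"type":"number"}},"yaw":{"type":"number"},"gripper":{"type":"number"}}}},"grip_force":{"type":"number"}},"required":["targets"]}

```bash
mkdir -p pics; cat > h.py <<'E'
from workcell import r
import numpy as np, cv2
from scipy.spatial.transform import Rotation as R
def tool():
    s=r.state(); q=s["eef_rot"]; return np.array(s["position"]),R.from_quat([q[1],q[2],q[3],q[0]]).as_matrix()
def cam(name):
    m=r.camera_model(name); K=np.array(m["K"])
    if name=="wrist":
        p,Q=tool(); T=np.array(m["T_tool_cam"]); return K,p+Q@T[:3,3],Q@T[:3,:3]
    Rm=np.array(m["rotation"])
    if Rm.shape!=(3,3): Rm=R.from_quat(np.r_[Rm[1:],Rm[0]]).as_matrix()
    return K,np.array(m["position"]),Rm
def px2w(c,uv,z):
    K,p,Q=c; d=Q@np.linalg.inv(K)@np.array([uv[0],uv[1],1.]); return p+d*(z-p[2])/d[2]
def w2px(c,X):
    K,p,Q=c; v=K@(Q.T@(np.array(X)-p)); return v[:2]/v[2]
def totool(w): 
    p,Q=tool(); return Q.T@(np.array(w)-p)
E
python3 - <<'E'
from h import *
for n in("side","top","wrist"):
    c=cam(n); im=r.capture(n); cv2.imwrite(f"pics/{n}0.png",im[:,:,::-1]); print(n,c[0].tolist(),c[1].round(1),c[2].round(3).tolist())
print(r.state()); print(tool()[1].round(3))
a=[cv2.imread(f"pics/{n}0.png") for n in("side","top")]
cv2.imwrite("pics/top1.png",cv2.resize(a[1],(800,600),interpolation=cv2.INTER_CUBIC))
E
```

```text
side [[391.79546007517763, 0.0, 271.4245877171009], [0.0, 391.79546007517763, 212.55042314777953], [0.0, 0.0, 1.0]] [ 202.4 -512.2  642.7] [[0.841, -0.338, 0.422], [-0.541, -0.516, 0.664], [-0.006, -0.787, -0.617]]
top [[415.612316460388, 0.0, 279.7428630664382], [0.0, 415.612316460388, 213.07043894562102], [0.0, 0.0, 1.0]] [ 393.3   88.8 1039.7] [[-0.015, -0.981, 0.193], [-1.0, 0.014, -0.007], [0.004, -0.193, -0.981]]
wrist [[342.1405092489395, 0.0, 276.72571680587424], [0.0, 342.1405092489395, 210.62246824717732], [0.0, 0.0, 1.0]] [ 257.4 -628.3  373.6] [[0.262, -0.914, -0.31], [-0.965, -0.249, -0.083], [-0.001, 0.321, -0.947]]
{'time': 0.15, 'joint_positions': array([ 1.22119032,  0.57633797,  0.02483624,  1.4377094 , -0.01500509,
        1.12894055, -0.05647974]), 'joint_vel': array([ 0.00032042, -0.00234787, -0.0003971 , -0.00259219, -0.00140994,
        0.00127541, -0.00017248]), 'effort': array([ 3.02503497e-03, -7.66263556e+01,  2.25276455e+00, -2.86183333e+01,
        1.56153616e-02,  9.93559632e-03,  2.38547818e-05]), 'position': array([ 177.25000938, -650.97974124,  230.64304976]), 'eef_rot': array([ 0.0936489 , -0.09379454,  0.70129002, -0.70044613]), 'wrist_force': array([-0.00792622,  0.05312654, -0.55560636]), 'ft_torque': array([-0.01904038,  0.0269989 ,  0.02182892]), 'finger_gap': 85.28053148574023}
[[-0.965 -0.     0.263]
 [-0.263  0.001 -0.965]
 [ 0.    -1.    -0.001]]
```

View pics/top1.png

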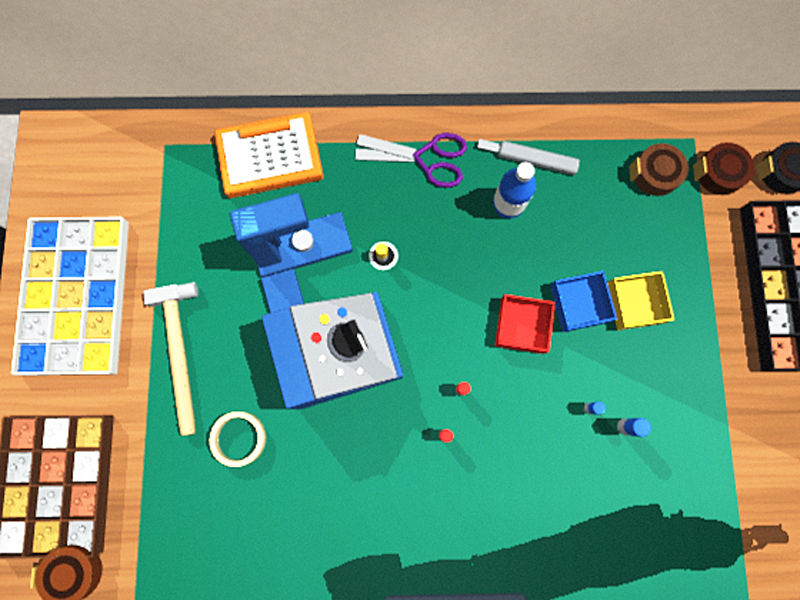

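View pics/side0.png

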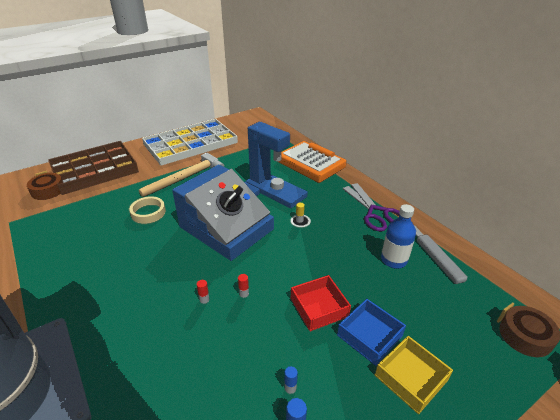

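The top view shows the yellow die on the ready spot at (383,252 of 800x600), so the dial goes to yellow. It also shows red dies at (463,388) and (446,435), a small blue die at (596,408) and a big one at (637,427), and bins at about (525,323), (583,300) and (643,300). The dial is at (348,340). In the side view the dial is at (231,202).

```bash
cat >> h.py <<'E'
def tri(c1,u1,c2,u2):
    A=[];b=[]
    for (K,p,Q),u in((c1,u1),(c2,u2)):
        d=Q@np.linalg.inv(K)@np.array([u[0],u[1],1.]); d/=np.linalg.norm(d); M=np.eye(3)-np.outer(d,d); A.append(M); b.append(M@p)
    return np.linalg.lstsq(np.vstack(A),np.hstack(b),rcond=None)[0]
E
python3 - <<'E'
from h import *
t=cam("top"); s=cam("side"); k=.7
for n,uv,z in [("redA",(463,388),52),("redB",(446,435),52),("blueS",(597,407),52),("ready",(384,255),0),("binR",(525,323),35),("binB",(584,300),35),("binY",(643,299),35)]:
    X=px2w(t,np.array(uv)*k,z); print(n,X.round(0),"base dist",np.hypot(*X[:2]).round(0),"side px",w2px(s,X).round(0))
# panel corners / marks approx
im=cv2.imread("pics/top0.png"); a=cv2.resize(im[195:295,175:300],None,fx=4,fy=4,interpolation=cv2.INTER_CUBIC)
im=cv2.imread("pics/side0.png"); b=cv2.resize(im[155:260,170:280],None,fx=4,fy=4,interpolation=cv2.INTER_CUBIC)
h=420; out=np.zeros((h,940,3),np.uint8); out[:400,:500]=a; out[:420,500:]=b
cv2.imwrite("pics/dial.png",out[:, :])
cv2.imwrite("pics/dial.png",cv2.resize(out,(800,357),interpolation=cv2.INTER_AREA))
E
```

```text
redA [445. -20.  52.] base dist 445.0 side px [243. 276.]
redB [370.  10.  52.] base dist 370.0 side px [202. 282.]
blueS [ 411. -239.   52.] base dist 476.0 side px [291. 369.]
ready [689. 109.   0.] base dist 698.0 side px [301. 221.]
binR [ 555. -132.   35.] base dist 571.0 side px [319. 295.]
binB [ 594. -237.   35.] base dist 639.0 side px [371. 323.]
binY [ 594. -339.   35.] base dist 684.0 side px [415. 366.]
```

View pics/dial.png

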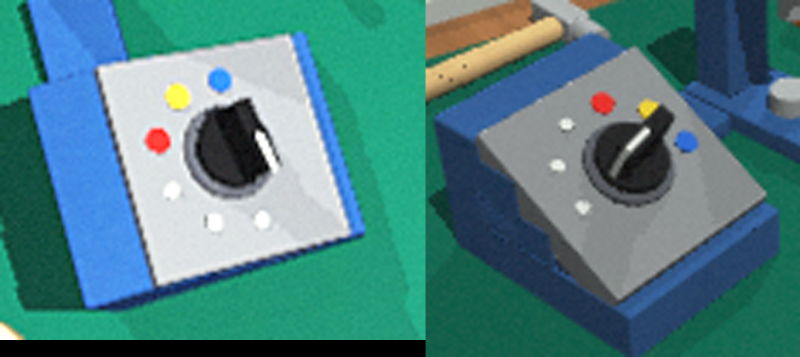

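The white line sits on the lower half of the bar and points to the first idle mark, so the dial is at 0. It needs +160° clockwise to reach yellow. I read the marks off the crop in both views and fit the panel pose from them.

```bash
python3 - <<'E'
from h import *
from scipy.optimize import least_squares
t=cam("top"); s=cam("side"); f=.29375
# order w0,w1,w2,red,yellow,blue
T=np.array([(262,220),(215,223),(172,190),(158,140),(177,97),(220,80)])*f+[175,195]
S=np.array([(583,208),(558,166),(567,125),(602,103),(np.nan,np.nan),(686,142)])*f+[170-125,155]
def model(p):
    c=p[:3]; yaw=p[3]; xb=np.array([np.cos(yaw),np.sin(yaw),0]); yl=np.array([-np.sin(yaw),np.cos(yaw),0])
    n=-xb*.5+np.array([0,0,1])*np.cos(np.pi/6); up=np.cross(n,-yl)*-1; up=np.cross(-yl,n)*-1
    up=xb*np.cos(np.pi/6)+np.array([0,0,.5])   # up the slope
    right=-yl
    a=p[4]+np.arange(6)*np.radians(40)   # clockwise from 'up' as seen facing the panel
    return [c+51*(np.cos(k)*up+np.sin(k)*right) for k in a],n,up,right
def res(p):
    M=model(p)[0]; e=[]
    for X,u,v in zip(M,T,S):
        e+=list(w2px(t,X)-u)
        if v[0]==v[0]: e+=list(w2px(s,X)-v)
    return e
best=min((least_squares(res,[545,140,88,y,a]) for y in(1.2,1.6,2.) for a in(-3,-2,-1,0,1,2,3)),key=lambda q:q.cost)
p=best.x; print("centre",p[:3].round(1),"yaw deg",np.degrees(p[3:]).round(1),"rms px",np.sqrt(2*best.cost/22).round(2)); print(np.round(best.fun,1))
M,n,up,right=model(p); g=p[:3]+38*n; print("n",n.round(3),"grip",g.round(1))
for i in range(6):
    a=p[4]+i*np.radians(40); d=np.cos(a)*up+np.sin(a)*right; print(i,"mark",M[i].round(0),"bar dir",d.round(2),"horiz bar angle",np.degrees(np.arctan2(d[1],d[0])).round(1))
xb=np.array([np.cos(p[3]),np.sin(p[3]),0]); yl=np.array([-xb[1],xb[0],0])
o=p[:3]-(-5*xb+75*yl); print("ready pred",(o-110*xb-70*yl).round(0))
E
```

```text
centre [519.  169.7  87.3] yaw deg [107.5 -99. ] rms px 0.14
[-0.1 -0.   0.2 -0.1 -0.2 -0.2 -0.  -0.   0.2  0.2 -0.3 -0.1  0.1  0.2
  0.2  0.1  0.1 -0.  -0.1  0.1  0.1 -0. ]
n [ 0.15  -0.477  0.866] grip [524.7 151.6 120.2]
0 mark [473. 148.  83.] bar dir [-0.9  -0.43 -0.08] horiz bar angle -154.7
1 mark [470. 178. 100.] bar dir [-0.95  0.17  0.26] horiz bar angle 170.0
2 mark [491. 205. 111.] bar dir [-0.56  0.68  0.47] horiz bar angle 129.2
3 mark [524. 215. 111.] bar dir [0.1  0.88 0.47] horiz bar angle 83.6
4 mark [555. 204. 100.] bar dir [0.71 0.66 0.24] horiz bar angle 43.1
5 mark [569. 177.  82.] bar dir [ 0.99  0.14 -0.1 ] horiz bar angle 7.9
ready pred [689. 113.  87.]
```

Call:
{"name": "servo_tool", "arguments": {
  "targets": [
    {"yaw": -0.145},
    {"yaw": -0.145},
    {"yaw": -0.145},
    {"yaw": -0.145},
    {"yaw": -0.145},
    {"yaw": -0.145}
  ],
  "grip_force": 40
}}

```text
$.targets[0]: bad value
```

Call:
{"name": "servo_tool", "arguments": {
  "targets": [
    {"slide": [-0.034,0.0036,0.0027]},
    {"slide": [-0.034,0.0036,0.0027]},
    {"slide": [-0.034,0.0036,0.0027]},
    {"slide": [-0.034,0.0036,0.0027]},
    {"slide": [-0.034,0.0036,0.0027]},
    {"slide": [-0.034,0.0036,0.0027]},
    {"slide": [-0.034,0.0036,0.0027]},
    {"slide": [-0.034,0.0036,0.0027]},
    {"slide": [-0.034,0.0036,0.0027]},
    {"slide": [-0.034,0.0036,0.0027]},
    {"slide": [-0.034,0.0036,0.0027]},
    {"slide": [-0.034,0.0036,0.0027]},
    {"slide": [-0.034,0.0036,0.0027]},
    {"slide": [-0.034,0.0036,0.0027]},
    {}
  ]
}}

```text
$.targets[0]: bad value
```

```bash
python3 - <<'E'
from h import *
c=cam("wrist"); im=r.capture("wrist"); cv2.imwrite("pics/w1.png",im[:,:,::-1])
p,Q=tool(); print(p.round(1),Q.round(3).tolist(),r.state()["joint_positions"].round(2))
print("to blue, tool",totool([411,-239,52]).round(1),"px top",w2px(c,[411,-239,52]).round(0))
E
```

```text
[ 177.3 -651.   230.8] [[-0.965, -0.0, 0.263], [-0.263, 0.001, -0.965], [0.0, -1.0, -0.001]] [ 1.22  0.58  0.02  1.44 -0.02  1.13 -0.06]
to blue, tool [-333.8  179.1 -336. ] px top [-234. -308.]
```

View pics/w1.png

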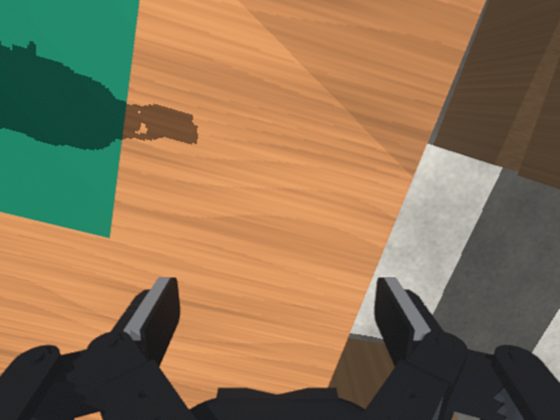

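Both calls were refused because every row needs all three fields, so the picture shows only the start pose. Sending them again complete, one at a time.

Call:
{"name": "servo_tool", "arguments": {
  "targets": [
    {"slide": [0,0,0],"yaw": -0.145,"gripper": 0},
    {"slide": [0,0,0],"yaw": -0.145,"gripper": 0},
    {"slide": [0,0,0],"yaw": -0.145,"gripper": 0},
    {"slide": [0,0,0],"yaw": -0.145,"gripper": 0},
    {"slide": [0,0,0],"yaw": -0.145,"gripper": 0},
    {"slide": [0,0,0],"yaw": -0.145,"gripper": 0}
  ],
  "grip_force": 40
}}

```text
time: 0.8
position: [177.2, -651.2, 231.1]
eef_rot: [0.382, -0.382, 0.595, -0.595]
wrist_force: [-0.2, 0.6, 0.8]
finger_gap: 85.1
```

Call:
{"name": "servo_tool", "arguments": {
  "targets": [
    {"slide": [-0.034,0.0036,0.0027],"yaw": 0,"gripper": 0},
    {"slide": [-0.034,0.0036,0.0027],"yaw": 0,"gripper": 0},
    {"slide": [-0.034,0.0036,0.0027],"yaw": 0,"gripper": 0},
    {"slide": [-0.034,0.0036,0.0027],"yaw": 0,"gripper": 0},
    {"slide": [-0.034,0.0036,0.0027],"yaw": 0,"gripper": 0},
    {"slide": [-0.034,0.0036,0.0027],"yaw": 0,"gripper": 0},
    {"slide": [-0.034,0.0036,0.0027],"yaw": 0,"gripper": 0},
    {"slide": [-0.034,0.0036,0.0027],"yaw": 0,"gripper": 0},
    {"slide": [-0.034,0.0036,0.0027],"yaw": 0,"gripper": 0},
    {"slide": [-0.034,0.0036,0.0027],"yaw": 0,"gripper": 0},
    {"slide": [-0.034,0.0036,0.0027],"yaw": 0,"gripper": 0},
    {"slide": [-0.034,0.0036,0.0027],"yaw": 0,"gripper": 0},
    {"slide": [-0.034,0.0036,0.0027],"yaw": 0,"gripper": 0},
    {"slide": [-0.034,0.0036,0.0027],"yaw": 0,"gripper": 0},
    {"slide": [0,0,0],"yaw": 0,"gripper": 0}
  ]
}}

```text
time: 2.3
position: [414.5, -231.2, 180.8]
eef_rot: [0.383, -0.382, 0.595, -0.595]
wrist_force: [-0.3, -0.4, 0.7]
finger_gap: 85.4
```

```bash
python3 - <<'E'
from h import *
c=cam("wrist"); im=r.capture("wrist"); cv2.imwrite("pics/w2.png",im[:,:,::-1])
p,Q=tool(); print(p.round(1),Q.round(3).tolist(),r.state()["joint_positions"].round(2))
print("to blue, tool",totool([411,-239,52]).round(1),"px top",w2px(c,[411,-239,52]).round(0))
E
```

```text
[ 413.2 -233.5  180.8] [[-0.417, 0.0, 0.909], [-0.909, 0.001, -0.417], [-0.001, -1.0, -0.0]] [ 0.64  0.35 -0.3   2.01  0.14  0.8  -0.17]
to blue, tool [  6.  128.8   0.3] px top [277. 211.]
```

View pics/w2.png

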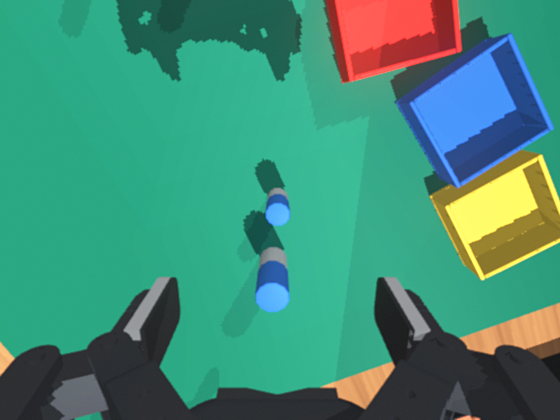

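The wrist view shows the small blue die's top at (278,214), predicted at (277,211). The big blue one is at (272,297), off to +x. I'll check how much clearance the big one leaves.

```bash
python3 - <<'E'
from h import *
c=cam("wrist"); t=cam("top")
X=tri(c,(272,297),t,(637*.7,427*.7)); print("big top",X.round(0),totool(X).round(0))
Y=tri(c,(278,214),t,(597*.7,407*.7)); print("small top",Y.round(0)); Z=px2w(c,(278,214),52); print(Z.round(1),totool(Z).round(1))
E
```

```text
big top [ 380. -290.   90.] [65. 90. -7.]
small top [ 411. -239.   59.]
[ 409.3 -244.1   52. ] [ 11.4 128.8   0.9]
```

Call:
{"name": "servo_tool", "arguments": {
  "targets": [
    {"slide": [0.009,0.03,0.001],"yaw": 0,"gripper": 0},
    {"slide": [0,0.035,0],"yaw": 0,"gripper": 0},
    {"slide": [0,0.035,0],"yaw": 0,"gripper": 0},
    {"slide": [0,0.03,0],"yaw": 0,"gripper": 0},
    {"slide": [0,0.025,0],"yaw": 0,"gripper": 0},
    {"slide": [0,0,0],"yaw": 0,"gripper": 0.4},
    {"slide": [0,0,0],"yaw": 0,"gripper": 0.7},
    {"slide": [0,0,0],"yaw": 0,"gripper": 1},
    {"slide": [0,0,0],"yaw": 0,"gripper": 1},
    {"slide": [0,0,0],"yaw": 0,"gripper": 1},
    {"slide": [0,0,0],"yaw": 0,"gripper": 1},
    {"slide": [0,0,0],"yaw": 0,"gripper": 1},
    {"slide": [0,0,0],"yaw": 0,"gripper": 1}
  ]
}}

```text
time: 3.65
position: [409.9, -244.7, 27.1]
eef_rot: [-0.381, 0.38, -0.595, 0.597]
wrist_force: [-2.0, 0.2, 8.8]
finger_gap: 19.9
```

Call:
{"name": "servo_tool", "arguments": {
  "targets": [
    {"slide": [0,-0.02,0],"yaw": 0,"gripper": 1},
    {"slide": [0,-0.025,0],"yaw": 0,"gripper": 1},
    {"slide": [0,-0.025,0],"yaw": 0,"gripper": 1},
    {"slide": [-0.012,0,0.0234],"yaw": 0,"gripper": 1},
    {"slide": [-0.012,0,0.0234],"yaw": 0,"gripper": 1},
    {"slide": [-0.012,0,0.0234],"yaw": 0,"gripper": 1},
    {"slide": [-0.012,0,0.0234],"yaw": 0,"gripper": 1},
    {"slide": [-0.012,0,0.0234],"yaw": 0,"gripper": 1},
    {"slide": [-0.012,0,0.0234],"yaw": 0,"gripper": 1},
    {"slide": [-0.012,0,0.0234],"yaw": 0,"gripper": 1},
    {"slide": [0,0,0],"yaw": 0,"gripper": 1},
    {"slide": [0,0,0],"yaw": 0,"gripper": 1}
  ]
}}

```text
time: 4.85
position: [593.0, -236.8, 95.9]
eef_rot: [0.38, -0.381, 0.596, -0.596]
wrist_force: [-0.2, -0.3, -1.0]
finger_gap: 19.7
```

```bash
python3 - <<'E'
from h import *
c=cam("wrist"); im=r.capture("wrist"); cv2.imwrite("pics/w3.png",im[:,:,::-1])
p,Q=tool(); print(p.round(1)); print("to bin blue",totool([594,-237,35]).round(1),w2px(c,[594,-237,35]).round(0))
E
```

```text
[ 592.3 -237.1   95.9]
to bin blue [-0.8 60.9  1.5] [279. 232.]
```

View pics/w3.png

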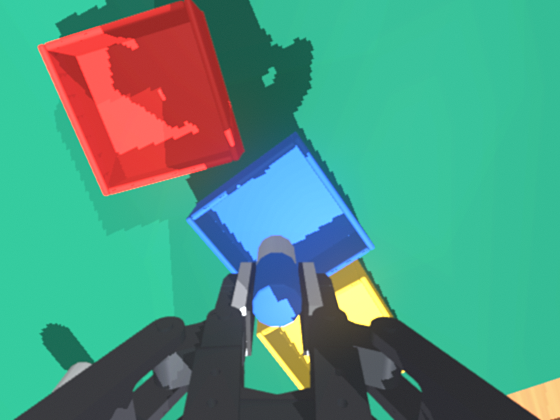

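The die is held over the blue bin, and the bin's rim centre at about (281,232) matches the prediction of (279,232). Lowering and releasing.

Call:
{"name": "servo_tool", "arguments": {
  "targets": [
    {"slide": [0,0.02,0],"yaw": 0,"gripper": 1},
    {"slide": [0,0.02,0],"yaw": 0,"gripper": 1},
    {"slide": [0,0.018,0],"yaw": 0,"gripper": 1},
    {"slide": [0,0,0],"yaw": 0,"gripper": 1},
    {"slide": [0,0,0],"yaw": 0,"gripper": 0.6},
    {"slide": [0,0,0],"yaw": 0,"gripper": 0.4},
    {"slide": [0,0,0],"yaw": 0,"gripper": 0.4},
    {"slide": [0,0,0],"yaw": 0,"gripper": 0.4},
    {"slide": [0,-0.02,0],"yaw": 0,"gripper": 0.4},
    {"slide": [0,-0.03,0],"yaw": 0,"gripper": 0.4},
    {"slide": [0,-0.03,0],"yaw": 0,"gripper": 0.4},
    {"slide": [0,0,0],"yaw": 0,"gripper": 0.4}
  ]
}}

```text
time: 6.1
position: [595.7, -237.7, 122.5]
eef_rot: [-0.382, 0.379, -0.594, 0.598]
wrist_force: [0.3, -0.3, 0.5]
finger_gap: 51.3
```

```bash
python3 - <<'E'
from h import *
p,Q=tool(); print(p.round(1)); print("red, tool",totool([445,-20,52]).round(1), "jaw deg",np.degrees(np.arctan2(Q[1,2],Q[0,2])))
t=cam("top"); 
E
```

```text
[ 595.7 -237.7  122.5]
red, tool [-133.8   69.  -228.9] jaw deg -24.933909429520398
```

Call:
{"name": "servo_tool", "arguments": {
  "targets": [
    {"slide": [0,-0.02,0],"yaw": -0.1475,"gripper": 0.3},
    {"slide": [0,-0.02,0],"yaw": -0.1475,"gripper": 0.3},
    {"slide": [0,0,0],"yaw": -0.1475,"gripper": 0.3},
    {"slide": [0,0,0],"yaw": -0.1475,"gripper": 0.3},
    {"slide": [0,0,0],"yaw": -0.1475,"gripper": 0.3},
    {"slide": [0,0,0],"yaw": -0.1475,"gripper": 0.3},
    {"slide": [0,0,0],"yaw": -0.1475,"gripper": 0.3},
    {"slide": [0,0,0],"yaw": -0.1475,"gripper": 0.3},
    {"slide": [0,0,0],"yaw": -0.1475,"gripper": 0.3},
    {"slide": [0,0,0],"yaw": -0.1475,"gripper": 0.3},
    {"slide": [0,0,0],"yaw": -0.1475,"gripper": 0.3}
  ]
}}

```text
time: 7.2
position: [593.0, -237.0, 157.7]
eef_rot: [-0.695, 0.695, -0.133, 0.133]
wrist_force: [0.3, -0.6, -0.5]
finger_gap: 59.7
```

Call:
{"name": "servo_tool", "arguments": {
  "targets": [
    {"slide": [-0.0277,0,0.0182],"yaw": 0,"gripper": 0.3},
    {"slide": [-0.0277,0,0.0182],"yaw": 0,"gripper": 0.3},
    {"slide": [-0.0277,0,0.0182],"yaw": 0,"gripper": 0.3},
    {"slide": [-0.0277,0,0.0182],"yaw": 0,"gripper": 0.3},
    {"slide": [-0.0277,0,0.0182],"yaw": 0,"gripper": 0.3},
    {"slide": [-0.0277,0,0.0182],"yaw": 0,"gripper": 0.3},
    {"slide": [-0.0277,0,0.0182],"yaw": 0,"gripper": 0.3},
    {"slide": [-0.0277,0,0.0182],"yaw": 0,"gripper": 0.3},
    {"slide": [0,0,0],"yaw": 0,"gripper": 0.3},
    {"slide": [0,0,0],"yaw": 0,"gripper": 0.3}
  ]
}}

```text
time: 8.2
position: [442.2, -18.9, 158.1]
eef_rot: [-0.694, 0.694, -0.134, 0.134]
wrist_force: [-0.3, 0.1, 0.0]
finger_gap: 59.9
```

```bash
python3 - <<'E'
from h import *
c=cam("wrist"); im=r.capture("wrist"); cv2.imwrite("pics/w4.png",im[:,:,::-1])
im=r.capture("top"); cv2.imwrite("pics/top2.png",im[:,:,::-1])
a=cv2.resize(im[170:260,320:490,::-1],None,fx=3,fy=3,interpolation=cv2.INTER_CUBIC)
w=cv2.resize(cv2.imread("pics/w4.png"),None,fx=.5,fy=.5); o=np.zeros((270,790,3),np.uint8); o[:210,:280]=w; o[:270,280:]=a; cv2.imwrite("pics/m4.png",o)
p,Q=tool(); print(p.round(1),Q.round(3).tolist()); print("to red",totool([445,-20,52]).round(1),w2px(c,[445,-20,52]).round(0),r.state()["joint_positions"].round(2))
m=cv2.inRange(cv2.cvtColor(cv2.imread("pics/w4.png"),cv2.COLOR_BGR2HSV),(0,150,90),(8,255,255))|cv2.inRange(cv2.cvtColor(cv2.imread("pics/w4.png"),cv2.COLOR_BGR2HSV),(172,150,90),(180,255,255))
n,l,st,ce=cv2.connectedComponentsWithStats(m)
for i in range(1,n):
    if st[i,4]>60: print(st[i],ce[i].round(0))
E
```

```text
[442.7 -19.9 157.9] [[0.927, 0.0, 0.375], [-0.375, -0.0, 0.927], [0.0, -1.0, -0.0]]
to red [  2.1 105.9   0.7] [275. 212.] [ 0.51  0.41 -0.78  2.1   0.41  0.78  0.66]
[261  85  30  31 674] [276. 100.]
[263 192  26  33 685] [275. 208.]
[ 196  285   69  105 5192] [230. 341.]
```

View pics/m4.png

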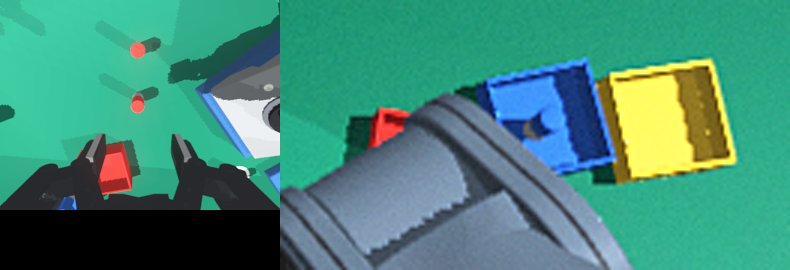

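The blue die is in the blue bin. The red die's top is at (276,211), predicted at (275,212), and the other red is well clear. Grasping it.

Call:
{"name": "servo_tool", "arguments": {
  "targets": [
    {"slide": [0.002,0.03,0.001],"yaw": 0,"gripper": 0.3},
    {"slide": [0,0.03,0],"yaw": 0,"gripper": 0.3},
    {"slide": [0,0.03,0],"yaw": 0,"gripper": 0.3},
    {"slide": [0,0.025,0],"yaw": 0,"gripper": 0.3},
    {"slide": [0,0.017,0],"yaw": 0,"gripper": 0.3},
    {"slide": [0,0,0],"yaw": 0,"gripper": 0.4},
    {"slide": [0,0,0],"yaw": 0,"gripper": 0.7},
    {"slide": [0,0,0],"yaw": 0,"gripper": 1},
    {"slide": [0,0,0],"yaw": 0,"gripper": 1},
    {"slide": [0,0,0],"yaw": 0,"gripper": 1},
    {"slide": [0,0,0],"yaw": 0,"gripper": 1},
    {"slide": [0,0,0],"yaw": 0,"gripper": 1}
  ]
}}

```text
time: 9.5
position: [445.1, -19.2, 26.8]
eef_rot: [-0.694, 0.694, -0.134, 0.136]
wrist_force: [-0.9, -2.3, 8.6]
finger_gap: 19.8
```

Call:
{"name": "servo_tool", "arguments": {
  "targets": [
    {"slide": [0,-0.02,0],"yaw": 0,"gripper": 1},
    {"slide": [0,-0.025,0],"yaw": 0,"gripper": 1},
    {"slide": [0,-0.025,0],"yaw": 0,"gripper": 1},
    {"slide": [0.0206,0,-0.0091],"yaw": 0,"gripper": 1},
    {"slide": [0.0206,0,-0.0091],"yaw": 0,"gripper": 1},
    {"slide": [0.0206,0,-0.0091],"yaw": 0,"gripper": 1},
    {"slide": [0.0206,0,-0.0091],"yaw": 0,"gripper": 1},
    {"slide": [0.0206,0,-0.0091],"yaw": 0,"gripper": 1},
    {"slide": [0.0206,0,-0.0091],"yaw": 0,"gripper": 1},
    {"slide": [0.0206,0,-0.0091],"yaw": 0,"gripper": 1},
    {"slide": [0,0,0],"yaw": 0,"gripper": 1},
    {"slide": [0,0,0],"yaw": 0,"gripper": 1}
  ]
}}

```text
time: 10.7
position: [554.1, -132.0, 95.9]
eef_rot: [0.694, -0.694, 0.135, -0.135]
wrist_force: [0.3, 0.9, -0.2]
finger_gap: 19.8
```

```bash
python3 - <<'E'
from h import *
c=cam("wrist"); im=r.capture("wrist")[:,:,::-1].copy(); q=w2px(c,[555,-132,35]); print(q)
p,Q=tool(); print(p.round(1)); print("to bin",totool([555,-132,35]).round(1))
m=cv2.inRange(cv2.cvtColor(im,cv2.COLOR_BGR2HSV),(0,150,60),(8,255,255))|cv2.inRange(cv2.cvtColor(im,cv2.COLOR_BGR2HSV),(172,150,60),(180,255,255))
n,l,st,ce=cv2.connectedComponentsWithStats(m)
for i in range(1,n):
    if st[i,4]>200: print(st[i],ce[i].round(0))
cv2.drawMarker(im,tuple(int(v) for v in q),(255,255,255)); cv2.imwrite("pics/w5.png",im)
E
```

```text
[275.53115389 231.96473759]
[ 553.8 -131.5   96. ]
to bin [ 1.3 61.  -0.1]
[  191   147   160   187 17587] [275. 227.]
```

View pics/w5.png

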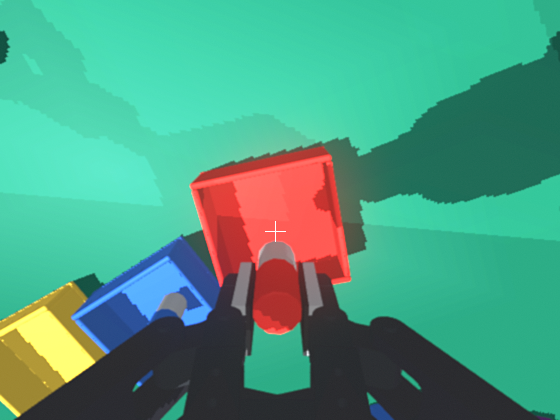

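The blue die stands in its bin at (172,305). The red die is over the red bin, whose centre is at the cross, (275,232). Releasing, then rising and turning toward the dial.

Call:
{"name": "servo_tool", "arguments": {
  "targets": [
    {"slide": [0,0.02,0],"yaw": 0,"gripper": 1},
    {"slide": [0,0.02,0],"yaw": 0,"gripper": 1},
    {"slide": [0,0.018,0],"yaw": 0,"gripper": 1},
    {"slide": [0,0,0],"yaw": 0,"gripper": 1},
    {"slide": [0,0,0],"yaw": 0,"gripper": 0.6},
    {"slide": [0,0,0],"yaw": 0,"gripper": 0.4},
    {"slide": [0,0,0],"yaw": 0,"gripper": 0.4},
    {"slide": [0,0,0],"yaw": 0,"gripper": 0.4},
    {"slide": [0,-0.02,0],"yaw": 0,"gripper": 0.4},
    {"slide": [0,-0.03,0],"yaw": 0,"gripper": 0.4},
    {"slide": [0,-0.04,0],"yaw": 0,"gripper": 0.4},
    {"slide": [0,-0.04,0],"yaw": -0.1375,"gripper": 0.4},
    {"slide": [0,-0.03,0],"yaw": -0.1375,"gripper": 0.4},
    {"slide": [0,0,0],"yaw": -0.1375,"gripper": 0.4},
    {"slide": [0,0,0],"yaw": -0.1375,"gripper": 0.4},
    {"slide": [0,0,0],"yaw": -0.1375,"gripper": 0.4},
    {"slide": [0,0,0],"yaw": -0.1375,"gripper": 0.4}
  ]
}}

```text
time: 12.45
position: [554.2, -132.1, 198.4]
eef_rot: [-0.689, 0.69, 0.157, -0.157]
wrist_force: [0.0, 0.7, 0.4]
finger_gap: 51.3
```

Call:
{"name": "servo_tool", "arguments": {
  "targets": [
    {"slide": [0.0105,0,0.0299],"yaw": 0,"gripper": 0.4},
    {"slide": [0.0105,0,0.0299],"yaw": 0,"gripper": 0.4},
    {"slide": [0.0105,0,0.0299],"yaw": 0,"gripper": 0.4},
    {"slide": [0.0105,0,0.0299],"yaw": 0,"gripper": 0.4},
    {"slide": [0.0105,0,0.0299],"yaw": 0,"gripper": 0.4},
    {"slide": [0.0105,0,0.0299],"yaw": 0,"gripper": 0.4},
    {"slide": [0.0105,0,0.0299],"yaw": 0,"gripper": 0.4},
    {"slide": [0.0105,0,0.0299],"yaw": 0,"gripper": 0.4},
    {"slide": [0.0105,0,0.0299],"yaw": 0,"gripper": 0.4},
    {"slide": [0,0,0],"yaw": 0,"gripper": 0.4},
    {"slide": [0,0,0],"yaw": 0,"gripper": 0.4}
  ]
}}

```text
time: 13.55
position: [524.5, 152.2, 198.2]
eef_rot: [-0.69, 0.69, 0.156, -0.155]
wrist_force: [0.4, -0.3, 0.1]
finger_gap: 50.8
```

```bash
python3 - <<'E'
from h import *
c=cam("wrist"); im=r.capture("wrist")[:,:,::-1].copy()
p,Q=tool(); print(p.round(1),"jaw",np.degrees(np.arctan2(Q[1,2],Q[0,2])).round(1),r.state()["joint_positions"].round(2))
g=np.array([524.7,151.6,120.2]); n=np.array([.15,-.477,.866]); print("to grip",totool(g).round(1))
for X in (g,g+9*n,g+9*n+25*np.array([-.9,-.43,-.08]),g+9*n-25*np.array([-.9,-.43,-.08])): cv2.drawMarker(im,tuple(int(v) for v in w2px(c,X)),(255,0,255),0,8)
cv2.imwrite("pics/w6.png",im)
E
```

```text
[524.8 151.1 198. ] jaw 115.3 [ 0.27  0.56 -0.98  1.81  0.54  1.07  1.1 ]
to grip [ 0.2 77.8  0.5]
```

View pics/w6.png

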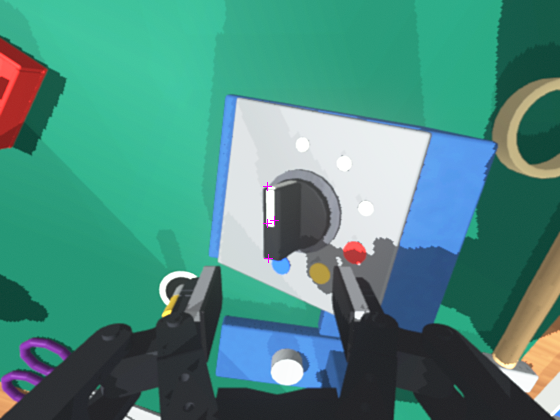

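The projected bar markers lie on the real bar, with the white line at (268,190–220) toward the first idle mark, and the jaws are across it. Going down and pinching.

Call:
{"name": "servo_tool", "arguments": {
  "targets": [
    {"slide": [0,0.03,-0.002],"yaw": 0,"gripper": 0.4},
    {"slide": [0,0.025,0],"yaw": 0,"gripper": 0.4},
    {"slide": [0,0.015,0],"yaw": 0,"gripper": 0.4},
    {"slide": [0,0.011,0],"yaw": 0,"gripper": 0.4},
    {"slide": [0,0,0],"yaw": 0,"gripper": 0.5},
    {"slide": [0,0,0],"yaw": 0,"gripper": 0.6},
    {"slide": [0,0,0],"yaw": 0,"gripper": 0.7},
    {"slide": [0,0,0],"yaw": 0,"gripper": 0.75},
    {"slide": [0,0,0],"yaw": 0,"gripper": 0.85},
    {"slide": [0,0,0],"yaw": 0,"gripper": 1},
    {"slide": [0,0,0],"yaw": 0,"gripper": 1},
    {"slide": [0,0,0],"yaw": 0,"gripper": 1}
  ],
  "grip_force": 40
}}

```text
time: 14.8
position: [525.4, 152.2, 118.1]
eef_rot: [0.691, -0.689, -0.156, 0.155]
wrist_force: [-3.4, 5.2, 2.5]
finger_gap: 17.3
```

Call:
{"name": "servo_tool", "arguments": {
  "targets": [
    {"slide": [0,0,0],"yaw": 0.1,"gripper": 1},
    {"slide": [0,0,0],"yaw": 0.1,"gripper": 1},
    {"slide": [0,0,0],"yaw": 0.1,"gripper": 1},
    {"slide": [0,0,0],"yaw": 0.1,"gripper": 1},
    {"slide": [0,0,0],"yaw": 0.1,"gripper": 1},
    {"slide": [0,0,0],"yaw": 0.1,"gripper": 1}
  ]
}}

```text
time: 15.4
position: [527.1, 151.4, 119.2]
eef_rot: [0.706, -0.704, 0.056, -0.059]
wrist_force: [0.4, -1.0, 12.7]
finger_gap: 15.9
```

```bash
python3 - <<'E'
from h import *
s=r.state(); p,Q=tool(); print(p.round(1),"jaw",np.degrees(np.arctan2(Q[1,2],Q[0,2])).round(1),s["wrist_force"].round(1),s["ft_torque"].round(2),s["finger_gap"],s["joint_positions"].round(2))
E
```

```text
[527.1 151.4 119.2] jaw 80.7 [ 0.4 -1.  12.7] [ 0.2   0.43 -0.01] 15.94406773736831 [ 0.12  0.6  -0.75  1.9   0.54  0.85  0.5 ]
```

Call:
{"name": "servo_tool", "arguments": {
  "targets": [
    {"slide": [0,0,0],"yaw": 0.1,"gripper": 1},
    {"slide": [0,0,0],"yaw": 0.1,"gripper": 1},
    {"slide": [0,0,0],"yaw": 0.1,"gripper": 1},
    {"slide": [0,0,0],"yaw": 0.1,"gripper": 1},
    {"slide": [0,0,0],"yaw": 0.1,"gripper": 1},
    {"slide": [0,0,0],"yaw": 0.1,"gripper": 1},
    {"slide": [0,0,0],"yaw": 0.1,"gripper": 1}
  ]
}}

```text
time: 16.1
position: [527.5, 148.5, 119.0]
eef_rot: [0.642, -0.642, 0.295, -0.298]
wrist_force: [1.7, -10.6, 15.8]
finger_gap: 13.5
```

```bash
python3 - <<'E'
from h import *
s=r.state(); p,Q=tool(); print(p.round(1),"jaw",np.degrees(np.arctan2(Q[1,2],Q[0,2])).round(1),s["wrist_force"].round(1),s["ft_torque"].round(2),s["finger_gap"],s["joint_positions"].round(2))
E
```

```text
[527.5 148.5 119. ] jaw 40.5 [  1.7 -10.6  15.8] [-1.82 -0.12 -0.1 ] 13.501766937665153 [ 0.    0.56 -0.55  1.9   0.41  0.79 -0.06]
```

Call:
{"name": "servo_tool", "arguments": {
  "targets": [
    {"slide": [0,0,0],"yaw": 0.1,"gripper": 1},
    {"slide": [0,0,0],"yaw": 0.1,"gripper": 1},
    {"slide": [0,0,0],"yaw": 0.1,"gripper": 1},
    {"slide": [0,0,0],"yaw": 0.1,"gripper": 1},
    {"slide": [0,0,0],"yaw": 0.1,"gripper": 1},
    {"slide": [0,0,0],"yaw": 0.1,"gripper": 1},
    {"slide": [0,0,0],"yaw": 0.1,"gripper": 1},
    {"slide": [0,0,0],"yaw": 0.1,"gripper": 1},
    {"slide": [0,0,0],"yaw": 0.1,"gripper": 1},
    {"slide": [0,0,0],"yaw": 0.1,"gripper": 1},
    {"slide": [0,0,0],"yaw": 0.1,"gripper": 1},
    {"slide": [0,0,0],"yaw": 0.1,"gripper": 1},
    {"slide": [0,0,0],"yaw": 0.1,"gripper": 1},
    {"slide": [0,0,0],"yaw": 0.1,"gripper": 1},
    {"slide": [0,0,0],"yaw": 0.1,"gripper": 1},
    {"slide": [0,0,0],"yaw": 0,"gripper": 1}
  ]
}}

```text
time: 17.7
position: [523.2, 149.6, 119.0]
eef_rot: [0.268, -0.27, 0.654, -0.654]
wrist_force: [-12.9, -5.2, 27.2]
finger_gap: 12.8
```

```bash
python3 - <<'E'
from h import *
s=r.state(); p,Q=tool(); print(p.round(1),"jaw",np.degrees(np.arctan2(Q[1,2],Q[0,2])).round(1),s["wrist_force"].round(1),s["ft_torque"].round(2),s["finger_gap"],s["joint_positions"].round(2))
E
```

```text
[523.2 149.6 119. ] jaw -45.3 [-12.9  -5.2  27.2] [-0.74  3.56  0.24] 12.816129427628 [-0.28  0.52 -0.12  1.92  0.09  0.72 -1.25]
```

Call:
{"name": "servo_tool", "arguments": {
  "targets": [
    {"slide": [0,0,0],"yaw": 0,"gripper": 0.8},
    {"slide": [0,0,0],"yaw": 0,"gripper": 0.6},
    {"slide": [0,0,0],"yaw": 0,"gripper": 0.5},
    {"slide": [0,0,0],"yaw": 0,"gripper": 0.5},
    {"slide": [0,-0.02,0],"yaw": 0,"gripper": 0.5},
    {"slide": [0,-0.03,0],"yaw": 0,"gripper": 0.5},
    {"slide": [0,-0.03,0],"yaw": 0,"gripper": 0.5},
    {"slide": [0,0,0],"yaw": 0,"gripper": 0.5}
  ]
}}

```text
time: 18.5
position: [527.6, 150.7, 200.6]
eef_rot: [-0.272, 0.268, -0.654, 0.654]
wrist_force: [0.6, 0.1, -0.4]
finger_gap: 43.1
```

```bash
python3 - <<'E'
from h import *
c=cam("wrist"); im=r.capture("wrist")[:,:,::-1].copy()
p,Q=tool(); print(p.round(1),r.state()["wrist_force"].round(1))
g=np.array([524.7,151.6,120.2]); n=np.array([.15,-.477,.866]); d=np.array([.71,.66,.24])
for X in (g+9*n,g+9*n+25*d,g+9*n-25*d): cv2.drawMarker(im,tuple(int(v) for v in w2px(c,X)),(255,0,255),0,8)
cv2.imwrite("pics/w7.png",im)
E
```

```text
[526.7 150.3 198.7] [0.5 0.5 0.3]
```

View pics/w7.png

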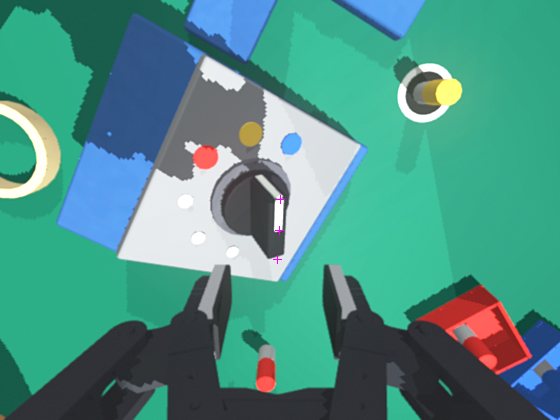

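The white line points to yellow at (250,133) and the bar matches the predicted yellow pose. The red die is in its bin, and the yellow die stands on its ring. One last outside check before handing in.

```bash
python3 - <<'E'
from h import *
im=r.capture("side")[:,:,::-1]; cv2.imwrite("pics/side1.png",im)
o=np.hstack([cv2.resize(im[120:420,160:480],None,fx=2,fy=2,interpolation=cv2.INTER_CUBIC)]); cv2.imwrite("pics/s2.png",o); print(o.shape)
E
```

```text
(600, 640, 3)
```

View pics/s2.png

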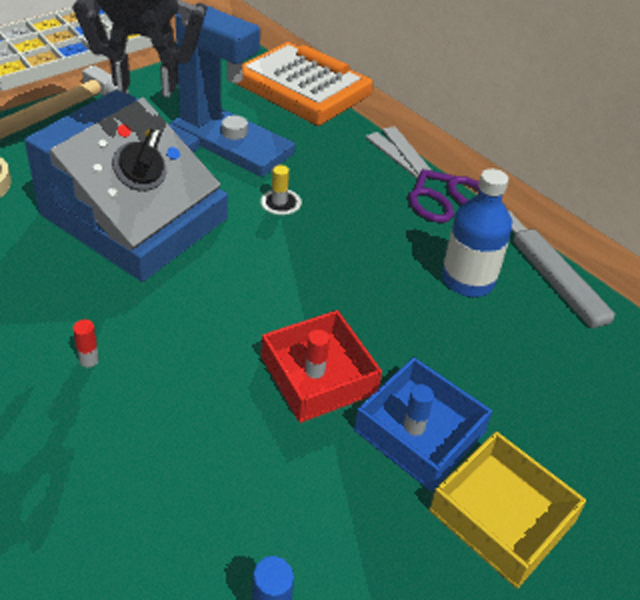

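The side view shows the red die at (317,355) and the blue die at (420,410) upright in their bins. The yellow die is on its spot at (281,185), the dial line points between red and blue at the yellow mark, and the gripper is clear.

```bash
python3 -c "
from workcell import r
print(r.state()['time'],r.state()['wrist_force'].round(1)); r.job_done()"
```

```text
18.6 [-0.3 -1.9  0.3]
the job is handed in; nothing more can be done
```

I turned the dial to the yellow mark, put the other two dies in their bins, and handed the job in at 18.6 s. No verdict was reported.

- **Ready die:** the yellow die stood on the ready spot. I left it there, and the last pictures show it still upright in its ring.
- **Dial:** I turned it from the first white mark (0) to yellow by pinching the bar with the tool vertical. The bar in the last wrist picture lies on its predicted yellow pose within a few pixels (about 3°). I judged this by eye, so the angle is not a reading of the joint.
- **Red and blue dies:** I put the smaller blue die in the blue bin and the red die farthest from the base (445 mm against 370 mm) in the red bin. The last side picture shows both standing in their bins.
- **Bystanders:** no move went near the tape roll, the bottle or the hammer, and they look undisturbed in the pictures. I did not measure their positions again.
- **Other checks:** the gripper was raised clear of everything when I handed in. The highest wrist force I read was about 31 N, while turning the dial.
- **Odd points:** my first two move calls were refused because rows lacked fields, so nothing moved. The finger opening read 12.8 mm on the 14 mm bar at the end of the turn, but the picture afterwards showed the dial at the right place.

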